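# Trace the cranked seam of a split mould with a spring stylus

### The arm

A 6-joint arm with a two-finger parallel gripper is mounted at the origin on a cart in front of the work surface, level with it; the furniture and walls round the work are solid. World frame = base frame: x ahead of the robot, y to its left, z up, the work surface at z = 0. Lengths are in mm, angles in rad, forces in N, time in s.
With the tool pointing down it reaches from about 225 to 875 mm from the base axis. Payload 3.4 kg.
Tool frame: the origin (TCP) lies midway between the tips of the shut fingers; the grasp point (between the pads) lies 19 mm behind it; z points along the fingers, y is the line along which they close (so a half turn about z gives the same grasp; the last joint's range is limited). The gripper opens to 85 mm and grips with 20 to 120 N. Pads are 22 mm wide; open, the fingers measure 114 mm over their backs; the gripper's body (76 mm by 85 mm) begins 54 mm behind the grasp point. The pads swing forward as they close: fully open they stand 13 mm farther back than shut.
Start: joints at [1.115, 0.276, 1.505, -0, 1.361, -0.121], TCP at [188.951, 543.102, 231.328] pointing down, gripper open.
Joint ranges: [-2.89, 2.89], [-0.75, 2.08], [0.22, 2.7], [-1.18, 4.32], [0.11, 2.71], [-2.7, 2.7]. Speed limits (rad/s): [2.57, 2.57, 3.14, 3.14, 3.14, 3.14].

### API

Orientations are given as a 3x3 rotation matrix whose columns are the frame's x, y, z axes.
In Python, from rig import get_obs, get_image, camera_params, hand_in gives the robot as it stands.
- The arm moves only by the tool drive_tool, never from a script. Its argument "increments" is a list of rows, each a list of 3 entries, a list of its own where there are three numbers: the shift along the tool's x, y, z in units of 40 mm (1.0 is 40 mm), then the turn about the tool's z in units of 10 degrees (1.0 is 10 degrees), then the finger opening in mm, from 0 to 85.4. A call has exactly 5 rows; each row is the pose to reach, as a shift and turn from the pose commanded when the call began, along the tool's axes at that moment; what a row does not reach only later rows make up. A row lasts 1/8 s, in which the tool goes at most 62.5 mm and 10.7 degrees, less where a joint would pass 70% of its speed; a pose out of reach is approached as far as the arm can. A call with a gripper value outside its range is refused whole. The fingers move at their own pace and stop on an object; "force" is the grip in N (left out, the last holds). Time passes only in rows, so rows that repeat a pose let the fingers close, or fill a call up. It gives the time, the measured TCP pose, the force, the opening and the grip force at its end, in the units of the state.
- get_obs(): the state, without advancing time (a new reading comes with each control period).
- get_image(name): name is "scene" or "top" or "wrist"; returns the picture (420x560x3 uint8, red, green, blue); there is no depth.
- camera_params(name): a dict with "intrinsics" (3x3 intrinsics, pixels), "T" (4x4, takes a point from camera to world coordinates); the wrist camera has in their place "T_tool_cam" (4x4, takes a point from camera to tool coordinates, whose origin is the TCP and whose axes are the flange's). Camera axes: x right, y down, z forward; pixel columns grow to the right and rows downward; lengths in mm; the calibration is good to about 2 mm. A picture is of the moment at which its call begins: read the wrist's pose just before it. camera_params takes no time and is no camera call.
- hand_in(): hands the job in; it is judged then, once.
The state is a dict: "clock": time; "q": joint angles; "qd": joint speeds; "joint_torque": joint torques, N m; "tcp_pos": TCP position; "ee_rot": TCP orientation; "ft_force": force on the tool from outside, world axes, zero at the start; "moment": the same for the moment, N m; "width": finger opening in mm; "gripper_force": force on a finger pad.
Only numpy, scipy, OpenCV 4.12 (cv2) and the standard library are available. Lean on these libraries where they do the work, as an engineer would, in place of code of your own. Each camera call takes 0.05 s, during which the arm holds its last target. There are 200 camera calls.

### The job

Take the spring-loaded stylus from its stand and run its ball tip along the seam groove on top of the split mould, in one slow pass (about 2 cm per second, never above 5) from the robot's left end to the right end, keeping the tip lightly pressed on the groove floor all the way and never pushing it in to its stop. Then hang the stylus back upright in the stand and let go. Leave the screwdriver, the tape roll and the marker pen where they are.

Things in the scene. Friction and masses are not known exactly. Their poses are not given: they have to be found in the camera images.
- stylus: hand stylus hanging upright in the stand, 165 mm long, 145 g. Origin: centre of the underside of its steel collar (34 mm diameter, 6 mm thick), +z up the axis. Above the collar a black square grip, 20 x 20 mm, z = 6 to 76 mm, flats facing its x and y, then a 4 mm cap; below, a round barrel, 14 mm diameter, to z = -57 mm, then the plunger, ending at z = -85 mm
- plunger: sprung pin at the stylus's lower end, 5 mm in diameter, slides up into the barrel by at most 10 mm. It starts to give at 1.2 N and takes 0.4 N more per mm (5.2 N when fully in, at its stop). Origin: lowest point of its ball, z along the pin
- stylus_tip (a point): centre of the plunger's ball tip, 6 mm in diameter; hanging free it lies 82 mm below the stylus's origin
- stand_eye (a point): centre of the 24 x 24 mm square eye in the shelf plate of the stylus stand, on the plate's upper face, 106 mm above the table; the collar rests on this face. Axes as the stand's
- stylus_stand: fixed dark steel stand: base 95 x 85 x 10 mm, a column at its +x side and a 70 x 60 mm shelf plate on top (106 mm high) with the eye over the stand's origin. Origin: on the table under the eye. Only the stylus stands higher than the plate
- bolster: fixed steel tray, 108 (x) x 148 (y) x 34 mm high, holding the aluminium split mould. Origin: centre of its underside, +x away from the robot, +y to the left (turned by its yaw). The seam is a groove 11 mm wide, 7 mm deep, open at both ends. Its centre line in this frame, x, y in mm: (-12, 62), (-12, 20), (12, -20), (12, -62)
- seam_left (a point): where the pass starts, in plan only: over the seam's centre line, 54 mm to +y of the tray's centre, at rim height (34 mm), not at the groove floor. The mould sits on jack screws: the groove floor at the tray's centre lies anywhere 40 to 54 mm above the table and slopes evenly along y by up to 0.07 rad either way. No pose shows this: feel it
- seam_right (a point): where the pass ends, in plan only: over the seam's centre line, 54 mm to -y of the tray's centre, at rim height (34 mm). The mould's top is 84 x 124 mm, 7 mm above the groove floor; four screw heads 4 mm high stand on it at x = +-31, y = +-48 mm of the tray's frame
- screwdriver: bystander: stub screwdriver lying on the table, 113 mm long; leave it
- tape: bystander: roll of tape lying flat, 92 mm in diameter; leave it
- marker: bystander: marker pen lying on the table, 124 mm long, 13 mm thick; leave it
Not all that is in view belongs to the job. Of the things that look like the stylus, the middle-sized one is meant.

How it is judged (in metres and radians):
On the way, in this order (a step that is already met when the one before it is completed fails the run):
1. ball tip pressed on the groove floor near the left end of the seam (x of stylus_tip in the frame of bolster between -0.0165 and -0.0075 m and y of stylus_tip in the frame of bolster between 0.046 and 0.054 m and contact force between plunger and bolster above 0.5 N), for 0.04 s.
2. ball tip pressed on the groove floor 1 eighths of the way along the seam (x of stylus_tip in the frame of bolster between -0.0165 and -0.0075 m and y of stylus_tip in the frame of bolster between 0.0335 and 0.0415 m and contact force between plunger and bolster above 0.5 N), for 0.04 s.
3. ball tip pressed on the groove floor 2 eighths of the way along the seam (x of stylus_tip in the frame of bolster between -0.0165 and -0.0075 m and y of stylus_tip in the frame of bolster between 0.021 and 0.029 m and contact force between plunger and bolster above 0.5 N), for 0.04 s.
4. ball tip pressed on the groove floor 3 eighths of the way along the seam (x of stylus_tip in the frame of bolster between -0.012 and -0.003 m and y of stylus_tip in the frame of bolster between 0.0085 and 0.0165 m and contact force between plunger and bolster above 0.5 N), for 0.04 s.
5. ball tip pressed on the groove floor 4 eighths of the way along the seam (x of stylus_tip in the frame of bolster between -0.0045 and 0.0045 m and y of stylus_tip in the frame of bolster between -0.004 and 0.004 m and contact force between plunger and bolster above 0.5 N), for 0.04 s.
6. ball tip pressed on the groove floor 5 eighths of the way along the seam (x of stylus_tip in the frame of bolster between 0.003 and 0.012 m and y of stylus_tip in the frame of bolster between -0.0165 and -0.0085 m and contact force between plunger and bolster above 0.5 N), for 0.04 s.
7. ball tip pressed on the groove floor 6 eighths of the way along the seam (x of stylus_tip in the frame of bolster between 0.0075 and 0.0165 m and y of stylus_tip in the frame of bolster between -0.029 and -0.021 m and contact force between plunger and bolster above 0.5 N), for 0.04 s.
8. ball tip pressed on the groove floor 7 eighths of the way along the seam (x of stylus_tip in the frame of bolster between 0.0075 and 0.0165 m and y of stylus_tip in the frame of bolster between -0.0415 and -0.0335 m and contact force between plunger and bolster above 0.5 N), for 0.04 s.
9. ball tip pressed on the groove floor near the right end (x of stylus_tip in the frame of bolster between 0.0075 and 0.0165 m and y of stylus_tip in the frame of bolster between -0.054 and -0.046 m and contact force between plunger and bolster above 0.5 N), for 0.04 s.
10. stylus hung upright in the eye of its stand again (horizontal distance between stylus and stand_eye below 0.013 m and z of stylus in the frame of stand_eye between -0.006 and 0.006 m and angle between stylus's own z axis and vertical below 0.12 rad), for 0.1 s.
At the end, for the whole second after the job is handed in: the stylus hangs at rest in the stand's eye: its collar within 13 mm of the eye's centre sideways, within 6 mm of the plate's face in height, and within 0.12 rad of upright, after a pass along the whole seam in order with at least 0.5 N on the tip (all of step 10 and linear speed of stylus below 0.02 m/s); the robot touches nothing.
It fails at once if the tip is pressed with more than 10 N (pushed in to its stop) (contact force between plunger and anything else above 10 N).
It fails at once if the tip moves faster than 0.06 m/s while it is pressed in on the mould (contact force between plunger and bolster above 1.6 N and linear speed of plunger above 0.06 m/s).
It fails at once if the screwdriver is moved by more than 30 mm (distance of screwdriver from where it was at the start of the episode above 0.03 m).
It fails at once if the tape is moved by more than 30 mm (distance of tape from where it was at the start of the episode above 0.03 m).
It fails at once if the marker is moved by more than 30 mm (distance of marker from where it was at the start of the episode above 0.03 m).
It also fails if it takes over 72 s, if anything falls off the work surface, if the arm or the gripper's body presses on something with over 40 N, if the wrist force passes 120 N, or if a joint passes its speed limit or range.

## Working session

There is one attempt and no reset: what is moved stays moved. The work goes in short steps, Python scripts to look and compute and a tool call to move; the robot and the scene stay as the last step left them, time stands still between calls to the robot, and variables do not carry over. Pictures are saved under pics/ and viewed, at most 10 in all, crops included, and the job is handed in when it is done.

Besides the shell and the picture viewer there is one more tool, called by a JSON object that holds its "name" and its "arguments". drive_tool: Moves the arm, as the interface text tells. Its arguments: {"type":"object","properties":{"increments":{"type":"array","items":{"type":"array"}},"force":{"type":"number"}},"required":["increments"]}

```bash
mkdir -p pics; ls
cat > h.py <<'E'
import numpy as np, cv2
from rig import get_obs,get_image,camera_params
def save(n,im,s=1): cv2.imwrite('pics/'+n+'.png',cv2.resize(im[...,::-1],None,fx=s,fy=s,interpolation=cv2.INTER_CUBIC))
def cam(name,obs=None):
    p=camera_params(name);K=np.array(p['intrinsics'])
    if 'T' in p: return K,np.array(p['T'])
    o=obs or get_obs();T=np.eye(4);T[:3,:3]=o['ee_rot'];T[:3,3]=o['tcp_pos']
    return K,T@np.array(p['T_tool_cam'])
def ray(K,T,uv):
    d=T[:3,:3]@np.linalg.solve(K,np.array([uv[0],uv[1],1.]));return T[:3,3],d/np.linalg.norm(d)
def onz(K,T,uv,z):
    c,d=ray(K,T,uv);return c+d*(z-c[2])/d[2]
def proj(K,T,P):
    q=K@(T[:3,:3].T@(np.array(P,float)-T[:3,3]));return q[:2]/q[2]
def two(K1,T1,a,K2,T2,b):
    c1,d1=ray(K1,T1,a);c2,d2=ray(K2,T2,b)
    s=np.linalg.lstsq(np.c_[d1,-d2],c2-c1,rcond=None)[0];p,q=c1+s[0]*d1,c2+s[1]*d2
    return (p+q)/2,np.linalg.norm(p-q)
E
python3 - <<'E'
from h import *
o=get_obs();print({k:np.round(v,3).tolist() for k,v in o.items()})
for n in ('scene','top','wrist'):
    im=get_image(n);np.save(n,im);save(n,im,1.4);K,T=cam(n,o);print(n,K.round(1).tolist(),T.round(3).tolist())
E
```

```text
pics
{'clock': 0.0, 'q': [1.115, 0.277, 1.506, 0.0, 1.361, -0.121], 'qd': [0.0, -0.001, -0.0, -0.002, 0.001, 0.0], 'joint_torque': [-0.001, -41.677, -24.581, -0.0, 0.011, -0.0], 'tcp_pos': [188.712, 542.59, 230.421], 'ee_rot': [[-0.944, 0.329, -0.001], [0.329, 0.944, -0.002], [0.0, -0.002, -1.0]], 'ft_force': [-0.325, -0.833, 0.484], 'moment': [0.003, 0.014, -0.024], 'gripper_force': 0.0, 'width': 85.402}
scene [[490.5, 0.0, 279.2], [0.0, 490.5, 211.5], [0.0, 0.0, 1.0]] [[-0.897, -0.34, 0.281, 292.471], [-0.441, 0.678, -0.588, 455.497], [0.01, -0.652, -0.758, 749.894], [0.0, 0.0, 0.0, 1.0]]
top [[502.9, 0.0, 283.9], [0.0, 502.9, 211.1], [0.0, 0.0, 1.0]] [[0.022, -0.997, 0.08, 458.982], [-1.0, -0.022, 0.001, -28.317], [0.001, -0.08, -0.997, 1166.549], [0.0, 0.0, 0.0, 1.0]]
wrist [[361.2, 0.0, 280.7], [0.0, 361.2, 212.2], [0.0, 0.0, 1.0]] [[0.328, 0.909, 0.256, 123.921], [0.945, -0.315, -0.091, 565.021], [-0.002, 0.272, -0.962, 372.742], [0.0, 0.0, 0.0, 1.0]]
```

View pics/scene.png

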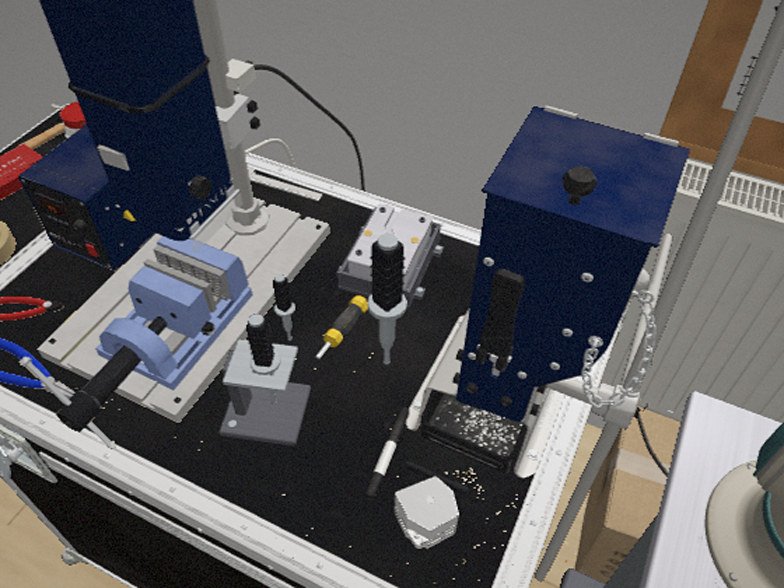

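View pics/top.png

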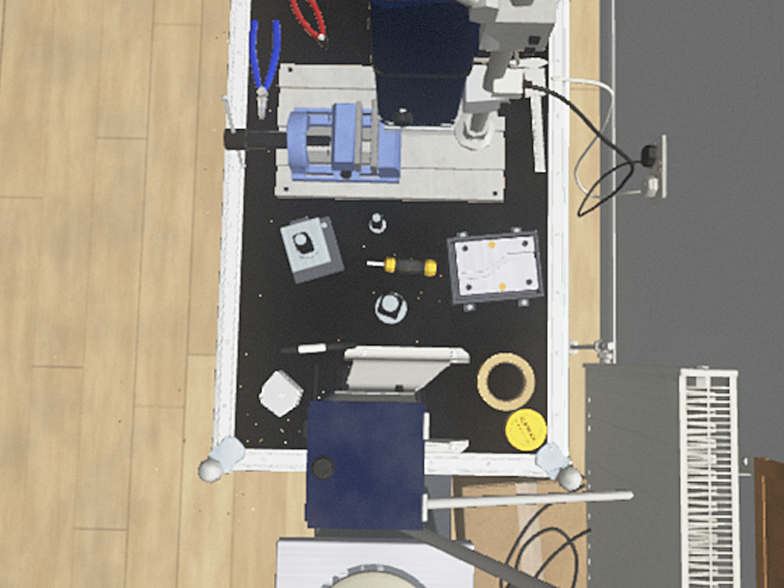

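Three objects look like the stylus: the one in the stand (scene px 260,340, top 303,243), a small one standing free (scene 280,290, top 377,221) and a large one standing free (scene 385,270, top 391,306). The middle-sized one is in the stand. I'll check it in a close crop (scale 1.4 display).

Run:
```python
from h import *
t=np.load('top.npy');s=np.load('scene.npy')
def c(im,x0,y0,w,h,W,H): return cv2.resize(im[y0:y0+h,x0:x0+w],(W,H),interpolation=cv2.INTER_CUBIC)
a=c(t,190,145,64,64,384,384);b=c(t,312,155,84,72,448-32,384);d=c(s,140,180,100,50,400,200);e=c(s,225,130,100,90,240,216)
o=np.zeros((600,800,3),np.uint8);o[:384,:384]=a;o[:384,384:800]=b[:,:416];o[390:590,:400]=d;o[384:600,410:650]=e
save('crop',o)
```

```text
(no output)
```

View pics/crop.png

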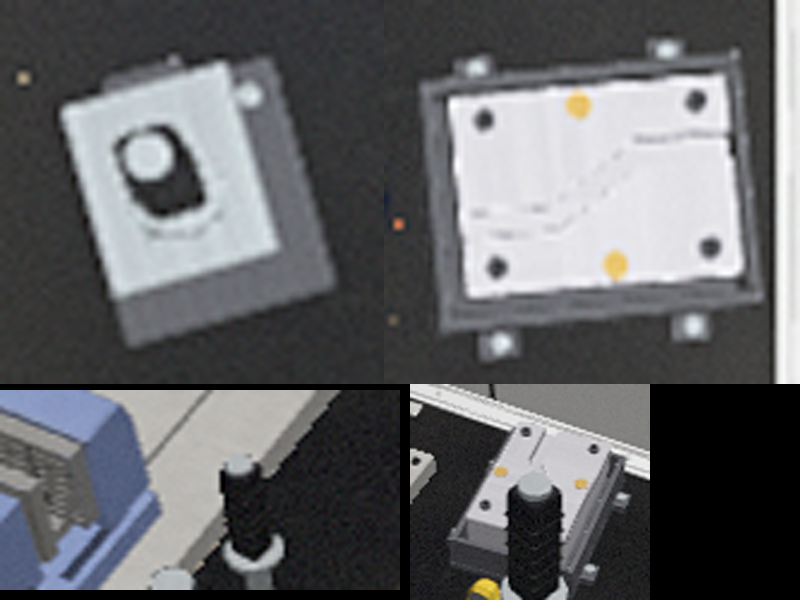

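The crop shows the collar resting on the plate of the stand and a cap at crop px (153,157). The mould's four screw heads are at about (484,120), (695,100), (710,247) and (497,267). The stylus in the stand is the middle-sized one.

```bash
cat > m.py <<'E'
from h import *
K,T=cam('top');t=np.load('top.npy')
A=lambda u,v:(190+(u+.5)/6-.5,145+(v+.5)/6-.5)
B=lambda u,v:(312+(u-384+.5)/(416/84)-.5,155+(v+.5)/(384/72)-.5)
pl=np.array([onz(K,T,A(*p),106) for p in [(60,108),(235,60),(280,250),(115,297)]])
print('plate',pl.round(1).tolist(),pl.mean(0).round(1))
print('sides',np.linalg.norm(np.diff(np.r_[pl,pl[:1]],axis=0),axis=1).round(1))
e=pl[0]-pl[3]+pl[1]-pl[2];print('yaw long',np.degrees(np.arctan2(e[1],e[0])))
print('cap',onz(K,T,A(153,157),186).round(1))
for z in (50,58):
  s=np.array([onz(K,T,B(*p),z) for p in [(484,120),(695,100),(710,247),(497,267)]])
  print('screws',z,s.round(1).tolist(),s.mean(0).round(1),np.linalg.norm(np.diff(np.r_[s,s[:1]],axis=0),axis=1).round(1))
e=s[0]-s[1]+s[3]-s[2];print('yaw',np.degrees(np.arctan2(-e[0],e[1])))
r=np.array([onz(K,T,B(*p),34) for p in [(420,85),(745,52),(762,300),(440,330)]])
print('rim',r.round(1).tolist(),r.mean(0).round(1),np.linalg.norm(np.diff(np.r_[r,r[:1]],axis=0),axis=1).round(1))
for n,p,z in [('bigcap',(391/1.4,300/1.4),190),('smallcap',(377/1.4,217/1.4),80),('box corner',(307/1.4,402/1.4),330),('box r',(424/1.4,402/1.4),330),('vice',(400/1.4,180/1.4),80),('backbox',(375/1.4,128/1.4),250),('clamp',(470/1.4,355/1.4),100),('clampL',(345/1.4,355/1.4),100),('driver',(375/1.4,264/1.4),0),('driver',(435/1.4,268/1.4),10),('post',(472/1.4,140/1.4),0)]: print(n,onz(K,T,p,z).round())
E
python3 m.py
python3 - <<'E'
from h import *
K,T=cam('scene')
# blue front box top corners and stylus check: two views
K2,T2=cam('top')
f=lambda u,v:(u/1.4,v/1.4)
for n,a,b in [('boxknob',f(579,178),f(322,467)),('boxcornL',f(484,190),f(424,402)),('styluscap',f(258,320),f(303,238)),('big',f(387,240),f(391,300)),('small',f(280,279),f(377,217)),('backboxlow',f(230,180),f(385,128)),]:
    p,g=two(K,T,a,K2,T2,b);print(n,p.round(),round(g,1))
E
```

```text
plate [[644.1, 154.7, 106.0], [662.7, 93.1, 106.0], [595.0, 75.1, 106.0], [577.0, 132.9, 106.0]] [619.7 114.  106. ]
sides [64.4 70.1 60.6 70.6]
yaw long 16.453544681763333
cap [614.5 109.9 186. ]
screws 50 [[627.5, -132.8, 50.0], [638.0, -228.1, 50.0], [576.1, -235.3, 50.0], [565.6, -139.5, 50.0]] [ 601.8 -183.9   50. ] [95.9 62.4 96.4 62.2]
screws 58 [[626.3, -132.0, 58.0], [636.7, -226.7, 58.0], [575.3, -233.8, 58.0], [564.8, -138.7, 58.0]] [ 600.8 -182.8   58. ] [95.3 61.9 95.7 61.8]
yaw 6.284229970930631
rim [[644.3, -104.7, 34.0], [661.8, -253.8, 34.0], [555.7, -262.2, 34.0], [539.8, -115.5, 34.0]] [ 600.4 -184.    34. ] [150.2 106.4 147.6 105.1]
bigcap [531. -18. 190.]
smallcap [669.   7.  80.]
box corner [398.  76. 330.]
box r [401. -61. 330.]
vice [728. -27.  80.]
backbox [756.   7. 250.]
clamp [ 457. -139.  100.]
clampL [453.  50. 100.]
driver [605.  11.   0.]
driver [599. -88.  10.]
post [ 820. -148.    0.]
boxknob [339.  46. 431.] 0.8
boxcornL [417. -56. 311.] 36.9
styluscap [616. 107. 181.] 2.8
big [527. -19. 227.] 3.4
small [660.   6. 123.] 2.0
backboxlow [744. -14. 237.] 35.0
```

View pics/wrist.png

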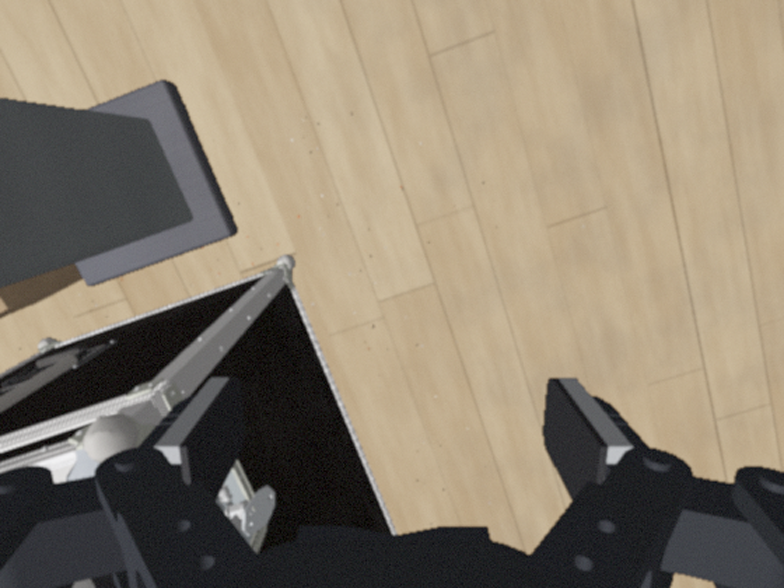

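The wrist picture shows only floor and the left table edge. Heights of the three candidates check out at about 123, 181 and 227 mm, so the stand one (cap near 616,108) is the one. I'll move above the stand, staying high.

{"name": "drive_tool", "arguments": {"increments": [[[-1.36,-0.66,-0.2],0,85],[[-2.72,-1.33,-0.5],0,85],[[-4.08,-2.0,-0.75],0,85],[[-5.44,-2.66,-0.75],0,85],[[-6.8,-3.3,-0.75],0,85]]}}

```text
clock: 0.78
tcp_pos: [403.5, 327.6, 261.4]
ee_rot: [[-0.945, 0.328, 0.0], [0.328, 0.945, 0.0], [-0.0, 0.001, -1.0]]
ft_force: [0.6, 0.5, 0.2]
width: 84.6
gripper_force: 0.0
```

Run:
```python
from h import *
K,T=cam('scene');K2,T2=cam('top');f=lambda u,v:(u/1.4,v/1.4)
for a,b in [((484,190),(307,402)),((655,240),(307,528)),((535,107),(424,402)),((687,150),(424,528))]:
    p,g=two(K,T,f(*a),K2,T2,f(*b));print(p.round(),round(g,1))
o=get_obs();print(o['clock'],o['q'],o['tcp_pos'],o['ft_force'])
```

```text
[403.  66. 410.] 2.0
[274.  62. 411.] 1.6
[405. -59. 408.] 3.7
[274. -61. 405.] 0.9
0.775 [ 5.47785961e-01  1.75775160e-01  1.56532448e+00  2.33834874e-04
  1.39992701e+00 -6.88379682e-01] [403.53836949 327.57736382 261.40241394] [0.64917762 0.52133742 0.23309945]
```

{"name": "drive_tool", "arguments": {"increments": [[[-1.36,-0.66,0],-0.9,85],[[-2.72,-1.33,0],-1.8,85],[[-4.08,-2.0,0],-2.7,85],[[-5.44,-2.66,0],-3.56,85],[[-6.82,-3.37,0],-3.56,85]]}}

```text
clock: 1.4
tcp_pos: [616.9, 110.7, 261.0]
ee_rot: [[-0.959, -0.283, -0.0], [-0.283, 0.959, 0.001], [0.0, 0.001, -1.0]]
ft_force: [1.3, 0.9, 0.5]
width: 85.5
gripper_force: 0.0
```

Run:
```python
from h import *
import time
o=get_obs();im=get_image('wrist');np.save('w1',im);s=get_image('scene');np.save('s1',s)
np.savez('w1p',**{k:np.array(v) for k,v in o.items()})
o2=get_obs();print(o['q'],o['tcp_pos'],o2['tcp_pos'],o2['qd'])
save('v1',np.hstack([im[:,:],s[::,150:]])[:,:],0.8)
```

```text
[ 6.61987927e-02  3.41150639e-01  1.33593127e+00  5.70119761e-04
  1.46486975e+00 -1.79200304e+00] [616.89627605 110.65698844 260.97886772] [619.92679221 106.79400901 259.76690052] [ 0.0629572  -0.03985958  0.05663578  0.07797903  0.05447366  0.03939054]
```

View pics/v1.png

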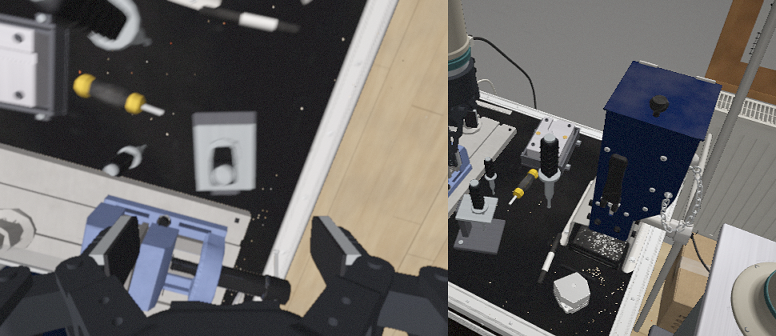

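The wrist view shows the stand plate near (224,150)·1.25 px with the stylus square to it. The scene view shows the arm well clear above the box. The tool was still moving, so I'll look again now that it has settled.

Run:
```python
from h import *
o=get_obs();im=get_image('wrist');np.save('w2',im)
np.savez('w2p',**{k:np.array(v) for k,v in o.items()})
print(o['tcp_pos'],get_obs()['tcp_pos'],o['qd'])
K,T=cam('wrist',o)
c=im[120:260,220:340];save('v2',c,4)
for P in [(617,111,186),(617,111,106)]: print(proj(K,T,P))
```

```text
[619.92679221 106.79400901 259.76690052] [617.44996699 109.42180359 259.92740297] [ 0.0629572  -0.03985958  0.05663578  0.07797903  0.05447366  0.03939054]
[289.65167754 221.70719158]
[287.73548981 193.3626902 ]
```

View pics/v2.png

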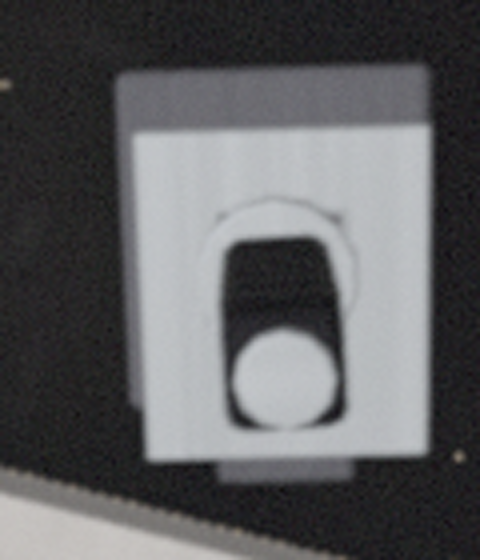

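The close view shows the cap at crop (285,378), the collar at about (279,275) and plate corners at (134,132), (430,124), (428,455) and (147,460). The grip flats are aligned with the tool to within about 2°.

Run:
```python
from h import *
o=dict(np.load('w2p.npz'));K,T=cam('wrist',o)
C=lambda u,v:(220+(u+.5)/4-.5,120+(v+.5)/4-.5)
q=np.array([onz(K,T,C(*p),106) for p in [(134,132),(430,124),(428,455),(147,460)]])
print(q.round(1).tolist(),q.mean(0),np.linalg.norm(np.diff(np.r_[q,q[:1]],axis=0),axis=1).round(1))
for a,b in [(0,1),(3,2),(0,3),(1,2)]: d=q[b]-q[a];print(np.degrees(np.arctan2(d[1],d[0])))
print('cap',onz(K,T,C(285,378),186),'collar',onz(K,T,C(279,275),112))
print('eyeedge',onz(K,T,C(222,217),106),onz(K,T,C(340,217),106))
o=get_obs();R=np.array(o['ee_rot']);print(o['tcp_pos'],R.round(3).tolist(),np.degrees(np.arctan2(R[1,1],R[0,1])),o['clock'])
```

```text
[[592.2, 74.3, 106.0], [574.0, 131.7, 106.0], [641.7, 153.4, 106.0], [659.7, 95.2, 106.0]] [616.91041651 113.65488859 106.        ] [60.2 71.1 60.9 70.6]
107.65275970962185
107.2447882907916
17.18951158500025
17.745038980378318
cap [612.04910621 110.32959047 186.        ] collar [611.32925657 110.63762306 112.        ]
eyeedge [604.06396814  96.32255152 106.        ] [597.28739202 119.7555226  106.        ]
[617.44996699 109.42180359 259.92740297] [[-0.96, -0.278, -0.001], [-0.278, 0.96, -0.0], [0.001, -0.0, -1.0]] 106.16680594680146 1.55
```

```bash
cat > cap.py <<'E'
from h import *
def cap(z=186):
    o=get_obs();im=get_image('wrist');K,T=cam('wrist',o)
    g=cv2.cvtColor(im,cv2.COLOR_RGB2GRAY);g4=cv2.resize(g[120:300,200:360],None,fx=4,fy=4,interpolation=cv2.INTER_CUBIC)
    c=cv2.HoughCircles(cv2.GaussianBlur(g4,(7,7),2),cv2.HOUGH_GRADIENT,1,30,param1=80,param2=25,minRadius=40,maxRadius=66)
    np.save('wc',im)
    for u,v,r in c[0][:3]: print((u/4+200,v/4+120,r),onz(K,T,(200+(u+.5)/4-.5,120+(v+.5)/4-.5),z).round(1))
    print(o['tcp_pos'],np.abs(o['qd']).max())
cap();cap()
E
python3 cap.py
```

```text
(np.float32(285.375), np.float32(217.375), np.float32(51.6)) [612.2 110.2 186. ]
[617.44996699 109.42180359 259.92740297] 0.05212734505109681
(np.float32(281.375), np.float32(219.875), np.float32(52.8)) [613.1 110.  186. ]
[616.04483747 111.08095629 260.20822216] 0.037151177216794375
```

{"name": "drive_tool", "arguments": {"increments": [[[0.066,-0.03,0.5],-0.1,85],[[0.066,-0.03,1.3],-0.1,85],[[0.066,-0.03,2.1],-0.1,85],[[0.066,-0.03,2.8],-0.1,85],[[0.066,-0.03,3.25],-0.1,85]], "force": 60}}

```text
clock: 2.28
tcp_pos: [611.5, 112.0, 130.2]
ee_rot: [[-0.953, -0.302, -0.002], [-0.302, 0.953, 0.0], [0.002, 0.001, -1.0]]
ft_force: [-0.0, -0.6, 0.3]
width: 84.8
gripper_force: 0.0
```

{"name": "drive_tool", "arguments": {"increments": [[[0,0,0],0,85],[[0,0,0],0,50],[[0,0,0],0,30],[[0,0,0],0,10],[[0,0,0],0,10]], "force": 60}}

```text
clock: 2.9
tcp_pos: [613.9, 110.2, 132.0]
ee_rot: [[-0.954, -0.299, 0.001], [-0.299, 0.954, 0.0], [-0.001, -0.0, -1.0]]
ft_force: [0.6, 0.3, 1.2]
width: 19.3
gripper_force: 58.5
```

{"name": "drive_tool", "arguments": {"increments": [[[0,0,0],0,10],[[0,0,0],0,10],[[0,0,0],0,10],[[0,0,0],0,10],[[0,0,0],0,10]]}}

```text
clock: 3.52
tcp_pos: [613.9, 110.3, 132.0]
ee_rot: [[-0.954, -0.299, 0.001], [-0.299, 0.954, 0.0], [-0.001, -0.0, -1.0]]
ft_force: [-0.8, -0.3, 5.8]
width: 19.6
gripper_force: 58.9
```

{"name": "drive_tool", "arguments": {"increments": [[[0,0,-0.3],0,10],[[0,0,-1.0],0,10],[[0,0,-1.8],0,10],[[0,0,-2.6],0,10],[[0,0,-3.25],0,10]]}}

```text
clock: 4.15
tcp_pos: [613.7, 110.1, 262.6]
ee_rot: [[-0.954, -0.299, 0.0], [-0.299, 0.954, -0.0], [-0.0, -0.0, -1.0]]
ft_force: [0.2, 0.7, -1.2]
width: 18.9
gripper_force: 58.6
```

{"name": "drive_tool", "arguments": {"increments": [[[0.12,-0.7,0],0,10],[[0.31,-1.8,0],0,10],[[0.52,-3.0,0],0,10],[[0.73,-4.2,0],0,10],[[0.875,-4.96,0],0,10]]}}

```text
clock: 4.78
tcp_pos: [639.6, -92.1, 260.9]
ee_rot: [[-0.955, -0.298, -0.001], [-0.298, 0.955, -0.001], [0.001, -0.0, -1.0]]
ft_force: [0.8, 0.1, 0.3]
width: 19.0
gripper_force: 58.8
```

{"name": "drive_tool", "arguments": {"increments": [[[0,0,0],0,10],[[0,0,0],0,10],[[0,0,0],0,10],[[0,0,0],0,10],[[0,0,0],0,10]]}}

```text
clock: 5.4
tcp_pos: [639.6, -88.9, 261.4]
ee_rot: [[-0.954, -0.3, 0.0], [-0.3, 0.954, 0.0], [-0.0, 0.0, -1.0]]
ft_force: [-0.2, -0.5, -1.7]
width: 19.3
gripper_force: 58.9
```

Run:
```python
from h import *
o=get_obs();im=get_image('wrist');np.save('w3',im);t=get_image('top');np.save('t3',t)
np.savez('w3p',**{k:np.array(v) for k,v in o.items()})
print(o['tcp_pos'],get_obs()['tcp_pos'],np.abs(o['qd']).max(),o['ft_force'])
save('v3',im,1.4)
```

```text
[639.62049955 -88.87130074 261.4288507 ] [639.62179393 -89.18056541 261.39283903] 0.00263903200031139 [-0.16541091 -0.54980803 -1.69119666]
```

View pics/v3.png

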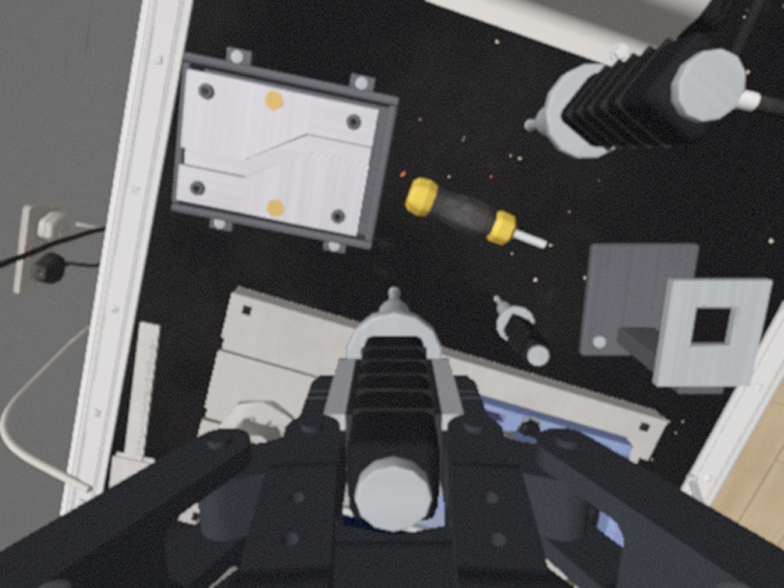

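The wrist view shows the stylus gripped squarely, with the tip ball at (394,293). The mould's screws are at (207,91), (353,122), (338,216) and (197,188), and the empty eye is at (713,325) (display px, 1.4×). Next I'll refine these.

Run:
```python
from h import *
o=dict(np.load('w3p.npz'));K,T=cam('wrist',o);im=np.load('w3.npy');Kt,Tt=cam('top');t=np.load('t3.npy')
def blob(im,u,v,r,th):
    g=255-cv2.cvtColor(im,cv2.COLOR_RGB2GRAY).astype(float);v0,u0=int(v)-r,int(u)-r;p=g[v0:v0+2*r+1,u0:u0+2*r+1]
    w=np.clip(p-th,0,None);Y,X=np.mgrid[:2*r+1,:2*r+1];return (X*w).sum()/w.sum()+u0,(Y*w).sum()/w.sum()+v0
M=np.array([[-31,-48],[-31,48],[31,48],[31,-48]],float)
S=[blob(im,u/1.4,v/1.4,8,110) for u,v in [(207,91),(353,122),(338,216),(197,188)]]
B=lambda u,v:(312+(u-384+.5)/(416/84)-.5,155+(v+.5)/(384/72)-.5)
St=[blob(t,*B(*p),4,110) for p in [(710,247),(497,267),(484,120),(695,100)]]
print(np.round(S,1).tolist(),np.round(St,1).tolist())
def fit(q):
    c=q.mean(0);A=q-c;m=M@[1,1j];z=A@[1,1j];k=(np.conj(m)@z)/(np.conj(m)@m);return c,abs(k),np.degrees(np.angle(k)),np.abs(z-k*m).max()
for z in (51,54,58,62,65):
    for n,k,tt,s in(('w',K,T,S),('t',Kt,Tt,St)):
        c,sc,a,e=fit(np.array([onz(k,tt,p,z)[:2] for p in s]));print(z,n,c.round(2),round(sc,4),round(a,2),round(e,2))
print([two(K,T,a,Kt,Tt,b)[0].round(1).tolist() for a,b in zip(S,St)])
# tip in tool frame
p=onz(K,T,(394/1.4,293/1.4),float(o['tcp_pos'][2])-108);R=np.array(o['ee_rot'])
print('tip',p,(R.T@(p-o['tcp_pos'])).round(1))
p=onz(K,T,(713/1.4,325/1.4),106);print('eye',p)
print(o['tcp_pos'],R.round(4).tolist())
```

```text
[[147.3, 64.9], [252.4, 86.8], [241.0, 154.3], [140.8, 134.1]] [[377.4, 200.9], [334.4, 204.8], [331.9, 177.0], [375.1, 173.5]]
51 w [ 598.8 -186.2] 1.0137 6.21 0.23
51 t [ 601.57 -184.26] 1.0067 5.98 0.51
54 w [ 598.59 -185.56] 1.0051 6.21 0.23
54 t [ 601.19 -183.84] 1.004 5.98 0.51
58 w [ 598.31 -184.69] 0.9936 6.21 0.22
58 t [ 600.68 -183.28] 1.0004 5.98 0.51
62 w [ 598.03 -183.83] 0.9821 6.21 0.22
62 t [ 600.16 -182.72] 0.9968 5.98 0.51
65 w [ 597.82 -183.18] 0.9734 6.21 0.22
65 t [ 599.78 -182.31] 0.9941 5.98 0.51
[[573.4, -231.3, 70.0], [563.0, -138.2, 74.2], [631.3, -136.5, 16.9], [634.9, -227.9, 60.3]]
tip [639.27312238 -88.97645646 153.4288507 ] [  0.4   0.  108. ]
eye [611.69573079 110.27018703 106.        ]
[639.62049955 -88.87130074 261.4288507 ] [[-0.9538, -0.3003, 0.0002], [-0.3003, 0.9538, 0.0001], [-0.0002, 0.0, -1.0]]
```

{"name": "drive_tool", "arguments": {"increments": [[[0.5,-0.2,0.2],0.4,10],[[1.1,-0.43,0.6],0.8,10],[[1.5,-0.58,1.1],1.135,10],[[1.7,-0.66,1.6],1.135,10],[[1.7,-0.66,1.9],1.135,10]]}}

```text
clock: 6.12
tcp_pos: [581.9, -135.3, 184.5]
ee_rot: [[-0.994, -0.105, -0.001], [-0.105, 0.994, 0.0], [0.001, 0.001, -1.0]]
ft_force: [1.2, -0.1, -1.0]
width: 19.1
gripper_force: 59.0
```

{"name": "drive_tool", "arguments": {"increments": [[[0,0,0],0,10],[[0,0,0],0,10],[[0,0,0],0,10],[[0,0,0],0,10],[[0,0,0],0,10]]}}

```text
clock: 6.75
tcp_pos: [582.8, -135.1, 185.6]
ee_rot: [[-0.994, -0.106, 0.001], [-0.106, 0.994, -0.0], [-0.001, -0.0, -1.0]]
ft_force: [0.5, -0.1, -1.9]
width: 19.6
gripper_force: 58.9
```

Run:
```python
from h import *
o=get_obs();im=get_image('wrist');np.save('w4',im)
np.savez('w4p',**{k:np.array(v) for k,v in o.items()})
R=np.array(o['ee_rot']);print(o['tcp_pos'],R.round(4).tolist(),o['ft_force'],np.degrees(np.arctan2(R[1,1],R[0,1])))
save('v4',im[60:270,100:380],2.8)
```

```text
[ 582.83216163 -135.0675573   185.55442571] [[-0.9944, -0.1059, 0.0005], [-0.1059, 0.9944, -0.0001], [-0.0005, -0.0001, -1.0]] [ 0.47228731 -0.0591622  -1.91421405] 96.07696229126674
```

View pics/v4.png

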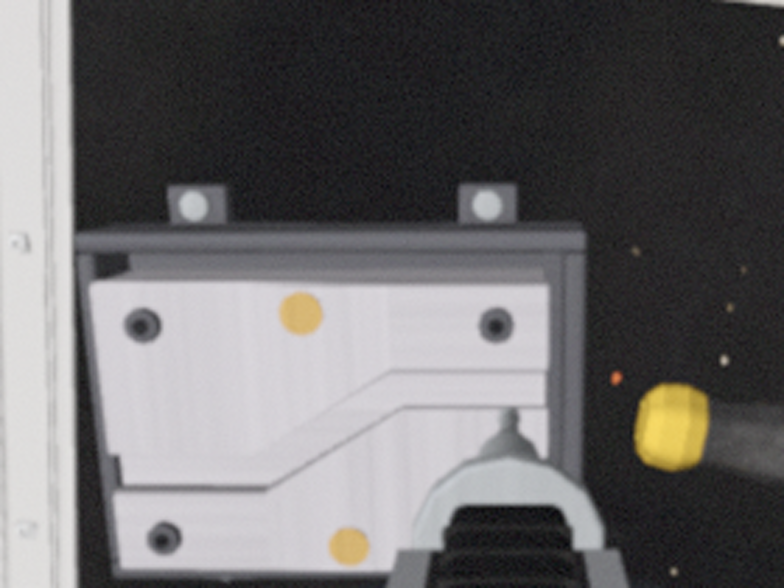

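The tip ball is at (511,413) in the crop. The groove's edges at its left end lie at rows 371 and 407, and screws are at (142,325), (496,325) and (164,538).

Run:
```python
from h import *
o=dict(np.load('w4p.npz'));K,T=cam('wrist',o);R=np.array(o['ee_rot']);p0=o['tcp_pos']
C=lambda u,v:(100+(u+.5)/2.8-.5,60+(v+.5)/2.8-.5)
L=lambda q:(R.T@(q-p0)).round(1)
print('tip',L(onz(K,T,C(511,413),p0[2]-108)))
for zt in (50,54,58,62):
    a=[L(onz(K,T,C(*p),zt+4)) for p in [(142,325),(496,325),(164,538)]]
    e=[L(onz(K,T,C(*p),zt))[:2] for p in [(480,371),(480,407),(180,456),(180,488)]]
    g=[L(onz(K,T,C(*p),zt))[:2] for p in [(390,371),(405,407),(548,330)]]
    print(zt,np.linalg.norm(a[0]-a[1]).round(1),np.linalg.norm(a[0]-a[2]).round(1),'scr',[x[:2].tolist() for x in a],'edges',[x.tolist() for x in e],'bends,end',[x.tolist() for x in g])
```

```text
tip [  1.8   0.5 108. ]
50 96.9 62.5 scr [[20.4, -100.4], [20.5, -3.5], [-42.1, -100.1]] edges [[6.7, -8.1], [-3.8, -8.2], [-18.4, -94.6], [-28.1, -95.5]] bends,end [[6.7, -33.4], [-3.8, -29.4], [18.4, 10.9]]
54 95.4 61.6 scr [[21.1, -98.9], [21.2, -3.5], [-40.5, -98.6]] edges [[7.6, -8.0], [-2.7, -8.0], [-17.1, -93.3], [-26.7, -94.1]] bends,end [[7.6, -32.9], [-2.7, -29.0], [19.1, 10.7]]
58 94.1 60.6 scr [[21.8, -97.5], [21.9, -3.4], [-38.8, -97.2]] edges [[8.5, -7.9], [-1.7, -7.9], [-15.9, -91.9], [-25.3, -92.7]] bends,end [[8.5, -32.4], [-1.7, -28.6], [19.8, 10.6]]
62 92.6 59.8 scr [[22.6, -96.0], [22.6, -3.4], [-37.2, -95.7]] edges [[9.4, -7.8], [-0.6, -7.8], [-14.6, -90.6], [-23.9, -91.4]] bends,end [[9.4, -32.0], [-0.6, -28.2], [20.5, 10.4]]
```

The image gives floor height about 45 mm and the tip almost on the groove's centre line. I'll step 1.2 mm right and feel downward.

{"name": "drive_tool", "arguments": {"increments": [[[0,-0.03,0.07],0,10],[[0,-0.03,0.17],0,10],[[0,-0.03,0.27],0,10],[[0,-0.03,0.34],0,10],[[0,-0.03,0.34],0,10]]}}

```text
clock: 7.42
tcp_pos: [582.6, -136.2, 171.3]
ee_rot: [[-0.994, -0.106, -0.001], [-0.106, 0.994, 0.0], [0.001, 0.0, -1.0]]
ft_force: [-0.3, 1.5, -1.9]
width: 19.3
gripper_force: 58.9
```

{"name": "drive_tool", "arguments": {"increments": [[[0,0,0.05],0,10],[[0,0,0.1],0,10],[[0,0,0.15],0,10],[[0,0,0.15],0,10],[[0,0,0.15],0,10]]}}

```text
clock: 8.05
tcp_pos: [582.9, -136.3, 165.7]
ee_rot: [[-0.994, -0.106, 0.0], [-0.106, 0.994, 0.0], [-0.0, 0.0, -1.0]]
ft_force: [-1.2, 0.7, -1.5]
width: 19.4
gripper_force: 58.9
```

{"name": "drive_tool", "arguments": {"increments": [[[0,0,0.025],0,10],[[0,0,0.05],0,10],[[0,0,0.075],0,10],[[0,0,0.1],0,10],[[0,0,0.1],0,10]]}}

```text
clock: 8.68
tcp_pos: [582.7, -136.3, 161.6]
ee_rot: [[-0.994, -0.106, -0.0], [-0.106, 0.994, 0.0], [0.0, 0.0, -1.0]]
ft_force: [0.1, 0.2, -2.0]
width: 19.3
gripper_force: 58.9
```

{"name": "drive_tool", "arguments": {"increments": [[[0,0,0.025],0,10],[[0,0,0.05],0,10],[[0,0,0.075],0,10],[[0,0,0.075],0,10],[[0,0,0.075],0,10]]}}

```text
clock: 9.3
tcp_pos: [582.9, -136.3, 158.9]
ee_rot: [[-0.994, -0.106, 0.0], [-0.106, 0.994, 0.0], [-0.0, -0.0, -1.0]]
ft_force: [-0.4, -0.3, -1.0]
width: 19.4
gripper_force: 59.0
```

{"name": "drive_tool", "arguments": {"increments": [[[0,0,0.025],0,10],[[0,0,0.05],0,10],[[0,0,0.05],0,10],[[0,0,0.05],0,10],[[0,0,0.05],0,10]]}}

```text
clock: 9.93
tcp_pos: [582.8, -136.3, 156.8]
ee_rot: [[-0.994, -0.106, 0.0], [-0.106, 0.994, 0.0], [-0.0, 0.0, -1.0]]
ft_force: [0.2, 0.2, 1.6]
width: 19.4
gripper_force: 59.1
```

{"name": "drive_tool", "arguments": {"increments": [[[0,0,0],0,10],[[0,0,0],0,10],[[0,0,0],0,10],[[0,0,0],0,10],[[0,0,0],0,10]]}}

```text
clock: 10.55
tcp_pos: [582.8, -136.3, 156.7]
ee_rot: [[-0.994, -0.106, 0.0], [-0.106, 0.994, 0.0], [-0.0, 0.0, -1.0]]
ft_force: [-0.1, -0.2, 0.3]
width: 19.4
gripper_force: 59.1
```

Run:
```python
from h import *
for i in range(6):
    o=get_obs();get_image('top');print(np.round(o['ft_force'],2),np.round(o['tcp_pos'],2))
```

```text
[-0.09 -0.23  0.33] [ 582.82 -136.31  156.69]
[-0.33 -1.06  0.94] [ 582.82 -136.31  156.7 ]
[-0.52  0.54  1.01] [ 582.82 -136.32  156.68]
[-0.1  -0.36  0.8 ] [ 582.84 -136.31  156.69]
[-0.3   0.24  1.27] [ 582.83 -136.31  156.71]
[-0.36  0.95  0.65] [ 582.81 -136.32  156.7 ]
```

Contact is about 2.6 N, or roughly 3.5 mm compressed. Starting the pass.

{"name": "drive_tool", "arguments": {"increments": [[[0,-0.06,0.01],0,10],[[0,-0.12,0.01],0,10],[[0,-0.18,0.01],0,10],[[0,-0.24,0.01],0,10],[[0,-0.3,0.01],0,10]]}}

```text
clock: 11.48
tcp_pos: [584.0, -148.4, 156.3]
ee_rot: [[-0.994, -0.106, -0.0], [-0.106, 0.994, 0.0], [0.0, 0.0, -1.0]]
ft_force: [-0.2, 2.5, 0.7]
width: 19.1
gripper_force: 59.2
```

```bash
cat > f.py <<'E'
from h import *
F=[];P=[]
for i in range(8): o=get_obs();get_image('top');F.append(o['ft_force']);P.append(o['tcp_pos'])
print(np.mean(F,0).round(2),np.mean(P,0).round(2),o['clock'])
d=np.mean(P,0)[:2]-[582.8,-136.3];c,s=np.cos(np.radians(6.08)),np.sin(np.radians(6.08))
print('bolster x,y est',(-12+c*d[0]+s*d[1]).round(2),(50.5-s*d[0]+c*d[1]).round(2))
E
python3 f.py
```

```text
[-0.22  0.15  0.77] [ 584.13 -148.91  156.35] 11.825
bolster x,y est -12.01 37.82
```

{"name": "drive_tool", "arguments": {"increments": [[[0,-0.06,0.005],0,10],[[0,-0.12,0.01],0,10],[[0,-0.18,0.015],0,10],[[0,-0.24,0.02],0,10],[[0,-0.3,0.02],0,10]]}}

```text
clock: 12.5
tcp_pos: [585.4, -160.2, 155.5]
ee_rot: [[-0.994, -0.106, 0.0], [-0.106, 0.994, 0.0], [-0.0, 0.0, -1.0]]
ft_force: [0.7, 1.5, 1.3]
width: 19.3
gripper_force: 59.2
```

```bash
python3 f.py
```

```text
[-0.1   0.23  1.16] [ 585.44 -160.85  155.56] 12.85
bolster x,y est -11.98 25.81
```

{"name": "drive_tool", "arguments": {"increments": [[[0,-0.06,0],0,10],[[0,-0.12,0],0,10],[[-0.018,-0.175,0],0,10],[[-0.05,-0.228,0.005],0,10],[[-0.082,-0.281,0.01],0,10]]}}

```text
clock: 13.52
tcp_pos: [589.5, -171.1, 154.9]
ee_rot: [[-0.994, -0.106, -0.001], [-0.106, 0.994, 0.0], [0.001, 0.0, -1.0]]
ft_force: [-0.9, 0.6, 1.1]
width: 19.0
gripper_force: 59.3
```

```bash
python3 f.py
```

```text
[-0.82  0.07  1.28] [ 589.92 -171.57  155.1 ] 13.875
bolster x,y est -8.65 14.67
```

{"name": "drive_tool", "arguments": {"increments": [[[-0.032,-0.054,0],0,10],[[-0.065,-0.108,0],0,10],[[-0.097,-0.162,0],0,10],[[-0.13,-0.216,0],0,10],[[-0.162,-0.27,0],0,10]]}}

```text
clock: 14.55
tcp_pos: [597.5, -181.1, 155.0]
ee_rot: [[-0.994, -0.106, -0.0], [-0.106, 0.994, 0.0], [0.0, 0.0, -1.0]]
ft_force: [-0.5, 1.0, 0.6]
width: 18.9
gripper_force: 59.2
```

```bash
python3 f.py
```

```text
[-0.35 -0.01  1.47] [ 597.85 -181.65  155.22] 14.9
bolster x,y est -1.84 3.82
```

{"name": "drive_tool", "arguments": {"increments": [[[-0.032,-0.054,0],0,10],[[-0.065,-0.108,0],0,10],[[-0.097,-0.162,0],0,10],[[-0.13,-0.216,0],0,10],[[-0.162,-0.27,0],0,10]]}}

```text
clock: 15.58
tcp_pos: [605.0, -191.2, 155.0]
ee_rot: [[-0.994, -0.106, -0.0], [-0.106, 0.994, 0.0], [0.0, 0.0, -1.0]]
ft_force: [-1.4, 1.3, 0.9]
width: 19.6
gripper_force: 59.2
```

```bash
python3 f.py
```

```text
[-0.76  0.22  1.06] [ 605.39 -191.75  155.21] 15.925
bolster x,y est 4.59 -7.03
```

{"name": "drive_tool", "arguments": {"increments": [[[-0.03,-0.054,0],0,10],[[-0.061,-0.108,0],0,10],[[-0.092,-0.162,0],0,10],[[-0.122,-0.216,0],0,10],[[-0.152,-0.27,0],0,10]]}}

```text
clock: 16.6
tcp_pos: [612.2, -201.3, 155.0]
ee_rot: [[-0.994, -0.106, -0.0], [-0.106, 0.994, 0.0], [0.0, 0.0, -1.0]]
ft_force: [-1.9, 2.3, 1.5]
width: 19.5
gripper_force: 59.2
```

```bash
python3 f.py
```

```text
[-0.24 -0.03  1.21] [ 612.56 -201.83  155.2 ] 16.95
bolster x,y est 10.65 -17.81
```

{"name": "drive_tool", "arguments": {"increments": [[[-0.032,-0.054,0],0,10],[[-0.032,-0.114,0],0,10],[[-0.032,-0.174,0],0,10],[[-0.032,-0.234,0],0,10],[[-0.032,-0.294,0],0,10]]}}

```text
clock: 17.62
tcp_pos: [614.8, -212.9, 155.1]
ee_rot: [[-0.994, -0.106, 0.0], [-0.106, 0.994, 0.0], [-0.0, 0.0, -1.0]]
ft_force: [0.4, 2.2, 0.3]
width: 19.4
gripper_force: 59.2
```

```bash
python3 f.py
```

```text
[0.12 0.31 1.32] [ 614.8  -213.43  155.17] 17.975
bolster x,y est 11.65 -29.58
```

Force is steady. Two more straight steps finish the pass, to y of about -51.

{"name": "drive_tool", "arguments": {"increments": [[[0,-0.055,0],0,10],[[0,-0.11,0],0,10],[[0,-0.165,0],0,10],[[0,-0.22,0],0,10],[[0,-0.275,0],0,10]]}}

```text
clock: 18.65
tcp_pos: [615.8, -223.7, 155.0]
ee_rot: [[-0.994, -0.106, -0.0], [-0.106, 0.994, 0.0], [0.0, 0.0, -1.0]]
ft_force: [-0.5, 1.3, 2.1]
width: 19.3
gripper_force: 59.2
```

```bash
python3 f.py
```

```text
[-0.22  0.17  0.87] [ 615.87 -224.32  155.14] 19.0
bolster x,y est 11.56 -40.53
```

{"name": "drive_tool", "arguments": {"increments": [[[0,-0.055,0],0,10],[[0,-0.11,0],0,10],[[0,-0.165,0],0,10],[[0,-0.22,0],0,10],[[0,-0.255,0],0,10]]}}

```text
clock: 19.68
tcp_pos: [616.9, -234.0, 155.1]
ee_rot: [[-0.994, -0.106, 0.0], [-0.106, 0.994, 0.0], [-0.0, 0.0, -1.0]]
ft_force: [-0.1, 1.6, 1.5]
width: 19.4
gripper_force: 59.2
```

```bash
python3 f.py
```

```text
[-0.2   0.57  1.15] [ 616.95 -234.32  155.13] 20.025
bolster x,y est 11.58 -50.59
```

{"name": "drive_tool", "arguments": {"increments": [[[0,0,-0.1],0,10],[[0,0,-0.5],0,10],[[0,0,-1.2],0,10],[[0,0,-2.0],0,10],[[0,0,-2.67],0,10]]}}

```text
clock: 20.7
tcp_pos: [617.0, -233.9, 264.1]
ee_rot: [[-0.994, -0.106, 0.001], [-0.106, 0.994, -0.001], [-0.001, -0.001, -1.0]]
ft_force: [-0.3, -0.4, -1.6]
width: 19.5
gripper_force: 58.9
```

{"name": "drive_tool", "arguments": {"increments": [[[-0.04,0.4,0],0,10],[[-0.13,1.3,0],0,10],[[-0.22,2.3,0],0,10],[[-0.32,3.3,0],0,10],[[-0.42,4.3,0],0,10]]}}

```text
clock: 21.32
tcp_pos: [614.1, -58.3, 260.4]
ee_rot: [[-0.994, -0.106, -0.003], [-0.106, 0.994, 0.002], [0.003, 0.002, -1.0]]
ft_force: [-0.6, -0.4, -0.7]
width: 19.5
gripper_force: 58.9
```

{"name": "drive_tool", "arguments": {"increments": [[[-0.1,1.0,0],-0.3,10],[[-0.2,2.0,0],-0.6,10],[[-0.29,3.0,0],-0.9,10],[[-0.38,3.9,0],-1.135,10],[[-0.418,4.27,0],-1.135,10]]}}

```text
clock: 21.95
tcp_pos: [612.4, 113.3, 260.6]
ee_rot: [[-0.953, -0.302, -0.003], [-0.302, 0.953, 0.001], [0.003, 0.002, -1.0]]
ft_force: [0.7, -0.6, -1.3]
width: 19.8
gripper_force: 59.1
```

{"name": "drive_tool", "arguments": {"increments": [[[0,0,0],0,10],[[0,0,0],0,10],[[0,0,0],0,10],[[0,0,0],0,10],[[0,0,0],0,10]]}}

```text
clock: 22.58
tcp_pos: [614.1, 110.0, 261.9]
ee_rot: [[-0.954, -0.298, 0.0], [-0.298, 0.954, 0.0], [-0.0, 0.0, -1.0]]
ft_force: [-0.2, -0.3, -2.5]
width: 19.7
gripper_force: 59.0
```

```bash
python3 f.py
python3 - <<'E'
from h import *
o=get_obs();im=get_image('wrist');K,T=cam('wrist',o);print(np.round(o['ee_rot'],3).tolist(),proj(K,T,(612,111,106)))
save('v5',im[90:280,150:410],2.8)
E
```

```text
[ 0.1   0.09 -1.65] [614.02 110.37 261.94] 22.925
bolster x,y est 45.17 292.48
[[-0.954, -0.299, 0.0], [-0.299, 0.954, 0.0], [-0.0, 0.0, -1.0]] [282.45160276 192.71215221]
```

View pics/v5.png

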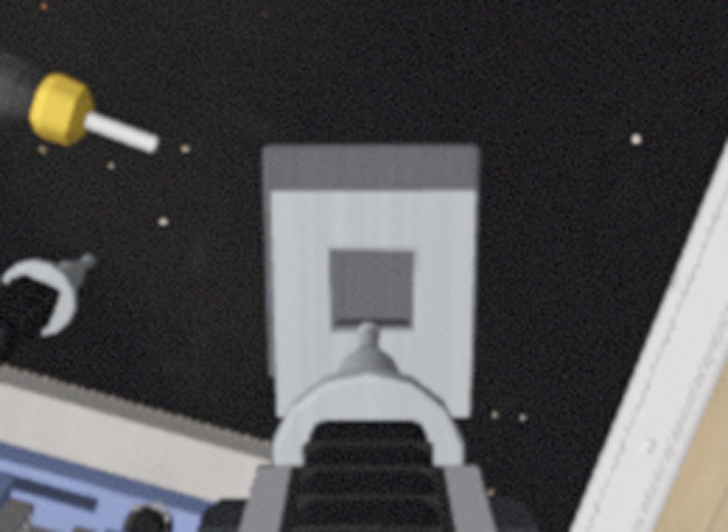

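The tip is over the stand, in line with the eye at crop (371,290), and the pose matches the pick-up pose. Lowering straight down.

{"name": "drive_tool", "arguments": {"increments": [[[0,0,0.4],0,10],[[0,0,0.8],0,10],[[0,0,1.2],0,10],[[0,0,1.6],0,10],[[0,0,1.9],0,10]]}}

```text
clock: 23.65
tcp_pos: [613.6, 110.6, 184.3]
ee_rot: [[-0.954, -0.299, -0.001], [-0.299, 0.954, -0.0], [0.001, 0.0, -1.0]]
ft_force: [-0.5, -0.1, -1.8]
width: 19.3
gripper_force: 59.1
```

{"name": "drive_tool", "arguments": {"increments": [[[0,0,0.3],0,10],[[0,0,0.6],0,10],[[0,0,0.9],0,10],[[0,0,1.15],0,10],[[0,0,1.31],0,10]]}}

```text
clock: 24.28
tcp_pos: [613.8, 110.6, 132.8]
ee_rot: [[-0.954, -0.299, -0.001], [-0.299, 0.954, 0.0], [0.0, 0.0, -1.0]]
ft_force: [0.2, -0.5, -1.8]
width: 19.3
gripper_force: 59.1
```

{"name": "drive_tool", "arguments": {"increments": [[[0,0,0],0,10],[[0,0,0.01],0,10],[[0,0,0.02],0,10],[[0,0,0.03],0,10],[[0,0,0.03],0,10]]}}

```text
clock: 24.9
tcp_pos: [614.0, 110.6, 132.4]
ee_rot: [[-0.954, -0.299, 0.0], [-0.299, 0.954, 0.0], [-0.0, 0.0, -1.0]]
ft_force: [-0.5, 0.2, -2.7]
width: 19.2
gripper_force: 59.1
```

{"name": "drive_tool", "arguments": {"increments": [[[0,0,0],0,23],[[0,0,0],0,27],[[0,0,0],0,35],[[0,0,0],0,60],[[0,0,0],0,85]]}}

```text
clock: 25.52
tcp_pos: [614.0, 110.6, 132.3]
ee_rot: [[-0.954, -0.299, 0.0], [-0.299, 0.954, 0.0], [-0.0, 0.0, -1.0]]
ft_force: [0.7, 0.3, 1.2]
width: 69.9
gripper_force: 0.0
```

{"name": "drive_tool", "arguments": {"increments": [[[0,0,0],0,85],[[0,0,0],0,85],[[0,0,-0.5],0,85],[[0,0,-1.2],0,85],[[0,0,-2.0],0,85]]}}

```text
clock: 26.15
tcp_pos: [613.6, 110.6, 212.6]
ee_rot: [[-0.954, -0.299, -0.001], [-0.299, 0.954, 0.0], [0.001, 0.0, -1.0]]
ft_force: [0.3, 0.2, -0.1]
width: 85.1
gripper_force: 0.0
```

{"name": "drive_tool", "arguments": {"increments": [[[0,0,-0.6],0,85],[[0,0,-1.2],0,85],[[0,0,-1.3],0,85],[[0,0,-1.3],0,85],[[0,0,-1.3],0,85]]}}

```text
clock: 26.78
tcp_pos: [613.3, 110.5, 262.9]
ee_rot: [[-0.954, -0.299, -0.002], [-0.299, 0.954, -0.0], [0.002, 0.001, -1.0]]
ft_force: [0.2, -0.3, -0.5]
width: 85.0
gripper_force: 0.0
```

```bash
python3 f.py; python3 cap.py
python3 - <<'E'
from h import *
o=get_obs();im=get_image('wrist');K,T=cam('wrist',o);save('v6',np.hstack([im[120:300,200:360],get_image('scene')[220:400,110:270]]),2.4)
E
```

```text
[0.11 0.23 0.05] [613.64 110.54 263.41] 27.125
bolster x,y est 44.81 292.69
(np.float32(280.375), np.float32(220.625), np.float32(47.7)) [613.  109.3 186. ]
[613.97177621 110.56976486 264.13674682] 0.004418207990136716
(np.float32(280.375), np.float32(220.625), np.float32(48.5)) [613.  109.3 186. ]
[613.96892715 110.58344046 264.19323996] 0.0014997911197443979
```

View pics/v6.png

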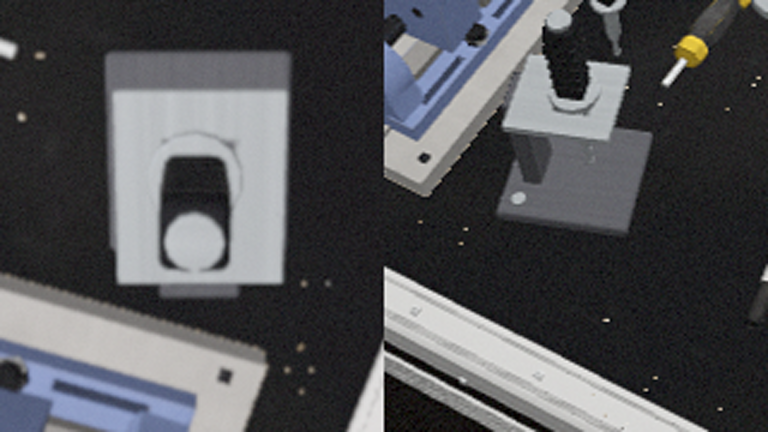

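The stylus hangs upright with its collar on the plate, the cap at (613,109), and the gripper well clear of it. Handing in.

```bash
python3 -c "from rig import hand_in;print(hand_in())"
```

```text
the job is handed in; nothing more can be done
None
```

I ran the stylus along the whole seam from left to right at about 2 cm/s with roughly 2.5–3 N on the tip, then hung it back upright in the stand, released it and handed the job in at about 27 s; the hand-in gave no verdict.

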